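# Block a lens in the hand press

## Task

Press the holding block onto the lens in the lens blocking press: first slide the lens carriage by its knob until the lens is centred under the ram, then flip the safety catch on the right side of the press all the way out to the side. After that, take the lever's hand grip, pull it fully forward to its stop against the return spring, and finish while still holding it there; leave the other things on the worktop alone.

Things in the scene. Friction and masses are not known exactly. Their poses are not given: they have to be found in the camera images.
- press: fixed grey hand press. Origin: on the worktop, under the front face of its column; x to its back (away from the robot), y to its left, z up; front, back, left, right below mean these axes. Base plate x -105 to 55, y -75 to 145 mm, 12 thick, rail end blocks 26 high. Column x 0 to 45, 70 wide, 110 tall. Head 36 wide overhangs the front, x -68 to 15, top at 108 mm
- ram_axis (a point): a fixed point of the press on the vertical axis of the ram (the short round plunger under the head), 50 mm in front of the press's origin and 53 mm above the worktop; it does not move with the ram
- carriage_knob (a point): centre of the lens carriage's upright round black knob, 53 mm above the worktop: 22 mm across, 31 mm tall (37 to 68 mm up), on a 12 mm wide neck (23 to 31 mm up). It stands 72 mm straight in front of the centre of the lens on the carriage: the lens is under the ram when this point lies straight in front of point ram_axis (same y in the press's frame)
- carriage (a joint): position of the lens carriage along its left-right track, m: 0 with the lens centred under the ram, positive to the press's left (+y); travel -0.012 to 0.09; starts 0.04 to 0.075. There is no detent or stop at 0; it stays where it is left, friction about 1.5 N
- catch_tab (a point): centre of the black-clad tab of the safety catch, a steel plate catch on the right side of the press. Tab pad 30 mm front-back, 11 mm thick, 24 mm tall; the plate around it ends 16 mm beyond this point at the free end. Catch upright: this point is 84 mm above and 27 mm in front of the hinge point, 134 mm above the worktop
- catch_hinge (a point): fixed point on the catch's hinge line, 50 mm above the worktop at the right side of the press; the hinge line runs front-back (press x). The tab swings about it at a radius of 84 mm
- catch (a joint): catch angle, rad: 0 upright, its pin standing in front of the right arm of the lever so that the lever stops after about 0.1 rad; grows as the tab is pushed over to the right (-y, outward and down); 1.5 is its stop, lying out almost level. Stays where it is left; needs about 0.5 N at the tab
- lever_grip (a point): the black round hand grip of the press lever: a horizontal bar along the press's y, 16 mm thick, 84 mm long, between the two arms (120 mm apart) of a yoke; this point is its centre, 120 mm from the pivot; its axes turn with the lever. Clear space under it for fingertips: at least 35 mm all along its swing
- lever_pivot (a point): fixed point on the lever's pivot line (along press y), midway between the arms, 75 mm above the worktop, 15 mm behind the press's origin. Behind the press, two wall shelf boards reach forward to 0.705 m from the robot's base axis, 0.31 to 0.33 and 0.64 to 0.66 m above the worktop: come to the grip low, not from high above
- lever (a joint): lever angle, rad: 0 at rest, leaning 0.35 rad back from vertical (grip 188 mm above the worktop); grows as the grip is pulled forward (-x) in an arc about the pivot line; 1.0 is its stop, leaning 0.65 rad forward (grip 170 mm up). A spring always pulls it back: about 2 N at the grip at rest, 8 N at the stop; it flies back if let go. The ram goes down with it
- tissue_pack: bystander: a tissue pack, 208x144x94 mm, near the right end; origin at the centre of its underside
- spray_bottle: bystander: a slim pump spray bottle, 37 mm across, 128 mm tall, at the back left; origin at the centre of its underside
- wood_handle_driver: bystander: a screwdriver with a wooden handle, 152 mm long, lying at the right; origin at the centre of its underside
- orange_pliers: bystander: small pliers, 132 mm long, lying at the left; origin at the centre of its underside
- glue_bottle: bystander: a small adhesive bottle, 27 mm across, 66 mm tall, just left of the press; origin at the centre of its underside
- lens_blank_2: bystander: a loose round lens, 66 mm across, 10 mm thick, lying on the worktop just right of the press; origin at the centre of its underside
- tweezers: bystander: tweezers, 127 mm long, 9 mm high, lying just in front of the press; origin at the centre of its underside

How it is judged:
By the outcome, as a careful person would: the job done as asked, in the order asked, and still so for the second after the job is handed in, while the arm keeps its last pose, push and grip.
It also fails if it takes over 64 s, if anything falls off the work surface, if the arm or the gripper's body presses on something with over 40 N, if the wrist force passes 120 N, or if a joint passes its speed limit or range.

## Robot

A 6-joint arm with a two-finger parallel gripper is mounted at the origin on a cart in front of the work surface, level with it; the furniture and walls round the work are solid. World frame = base frame: x ahead of the robot, y to its left, z up, the work surface at z = 0. Lengths are in m, angles in rad, forces in N, time in s.
With the tool pointing down it reaches from about 0.35 to 0.775 m from the base axis. Payload 7.3 kg.
Tool frame: the origin (TCP) lies midway between the tips of the shut fingers; the grasp point (between the pads) lies 19 mm behind it; x points along the fingers, z is the direction in which the jaws open and shut, and the axes are right-handed (so a half turn about x gives the same grasp; the last joint's range is limited). The gripper opens to 92 mm and grips with 3 to 60 N. Pads are 19 mm wide; open, the fingers measure 130 mm over their backs; the gripper's body (75 mm by 190 mm) begins 47 mm behind the grasp point.
Start: joints at [-1.269, 0.342, 1.524, -0, 1.275, -0.146], TCP at [0.227, -0.473, 0.227] pointing down, gripper open.
Joint ranges: [-2.53, 2.53], [-0.77, 2.02], [0.04, 2.7], [-1, 4.14], [0.28, 2.66], [-3.11, 3.11]. Speed limits (rad/s): [2.57, 2.57, 3.14, 3.14, 3.14, 3.14].

## Interface

Orientations are given as [roll, pitch, yaw] about the fixed x, y, z axes, in that order (R = Rz(yaw) Ry(pitch) Rx(roll)).
In Python, from cell import observe, cams, robot gives the robot as it stands.
- The arm moves only by the tool jog_arm, never from a script. Its argument "plan" is one flat list of numbers, 7 for each row, row after row: the turn, a rotation vector about the tool's x, y, z in degrees, then the shift along the tool's x, y, z in cm, then the opening, from -1 (shut) to 1 (fully open). In form: [ax, ay, az, x, y, z, jaw, ax, ay, az, x, y, z, jaw, ...]. A call has 1 to 10 rows; each row is the pose to reach, as a shift and turn from the pose commanded when the call began, along the tool's axes at that moment; what a row does not reach only later rows make up. A row lasts 1/10 s, in which the tool goes at most 50 mm and 8.59 degrees, less where a joint would pass 70% of its speed; a pose out of reach is approached as far as the arm can. A call with a gripper value outside its range is refused whole. The fingers move at their own pace and stop on an object; "newtons" is the grip in N (left out, the last holds). Time passes only in rows, so rows that repeat a pose let the fingers close. It gives the time, the measured TCP pose, the force and the opening at its end, in the units of the state.
- observe(): the state, without advancing time (a new reading comes with each control period).
- cams.read_camera(name): name is "scene" or "top"; returns a dict with "image" (420x560x3 uint8, red, green, blue), "fov_y" (degrees; the focal length in pixels is half the picture's height over the tangent of half this angle, whatever the lens; pixels are square), "cx", "cy" (the principal point, pixels), "k1" (the pictures are not rectified: a ray, as slopes to the right and down, at radius r is drawn at 1 + k1 r^2 times it, then the intrinsics apply), "T" (4x4, takes a point from camera to world coordinates). Camera axes: x right, y down, z forward; pixel columns grow to the right and rows downward; lengths in m; the calibration is good to about 2 mm. A picture is of the moment at which its call begins. There is no depth.
- robot.hand_in(): hands the job in, once; it reports no verdict.
The state is a dict: "time": time; "qpos": joint angles; "qvel": joint speeds; "joint_efforts": joint torques, N m; "tool_pos": TCP position; "tool_rot": TCP orientation; "contact_force": force on the tool from outside, world axes, zero at the start; "torque": the same for the moment, N m; "opening": finger opening in m.
Only numpy, scipy, OpenCV 4.12 (cv2) and the standard library are available. Lean on these libraries where they do the work, as an engineer would, in place of code of your own. Each camera call takes 0.05 s, during which the arm holds its last target.

## Working session

There is one attempt and no reset: what is moved stays moved. The work goes in short steps, Python scripts to look and compute and a tool call to move; the robot and the scene stay as the last step left them, time stands still between calls to the robot, and variables do not carry over. Pictures are saved under pics/ and viewed, and the job is handed in when it is done.

Besides the shell and the picture viewer there is one more tool, called after ">>>" by a JSON object that holds its "method" and its "body". jog_arm: Moves the arm, as the interface text tells. Its arguments: {"type":"object","properties":{"plan":{"type":"array"},"newtons":{"type":"number"}},"required":["plan"]}

```bash
ls; mkdir -p pics; python3 - <<'E'
from cell import observe, cams, robot
import cv2,json
s=observe(); print({k:(v if not hasattr(v,'tolist') else v.tolist()) for k,v in s.items()})
for n in ("scene","top"):
    d=cams.read_camera(n); cv2.imwrite(f"pics/{n}0.png",d["image"][:,:,::-1]); print(n,d["fov_y"],d["cx"],d["cy"],d["k1"],d["T"])
E
```

```text
pics
{'time': 0.0, 'qpos': [-1.2689781224245422, 0.3427426011839353, 1.525028954425416, 9.560782112837873e-06, 1.275398295450097, -0.14597789378021556], 'qvel': [0.0009399941212901078, -0.0003802968531660509, 0.00044604510217730834, -0.0006263113958992967, -0.0011508251817210955, 0.0012052950170788254], 'joint_efforts': [0.002223623960162513, -43.12269687652588, -24.42285418510437, 0.07187191396951675, 0.05589466542005539, -0.0001394083074046648], 'tool_pos': [0.22722371046093445, -0.47282276897155184, 0.2260304838889134], 'tool_rot': [2.9898182949255654, 1.5692191028159925, 1.8668152757269452], 'contact_force': [-0.08331948064627494, -0.9025319045488879, 0.16014455030194955], 'torque': [0.05384087725374186, -0.007941417875442492, -0.00290567729387119], 'opening': 0.09216623297063692}
scene 46.34178721799931 273.19459323278915 211.6525761487554 -0.07925314832344983 [[-0.76998794 -0.26175389  0.58189645 -0.57067415]
 [-0.63749011  0.35407803 -0.68427706  1.25628355]
 [-0.02692457 -0.89783832 -0.43950133  0.98328434]
 [ 0.          0.          0.          1.        ]]
top 42.43817272064988 271.1423908005989 210.48055944998566 0.0005663638445241615 [[-0.41465124 -0.87541522  0.24842008  0.1078697 ]
 [-0.9099672   0.40036598 -0.10801285  0.14208044]
 [-0.00490285 -0.27084179 -0.96261139  1.74678958]
 [ 0.          0.          0.          1.        ]]
```

View pics/scene0.png

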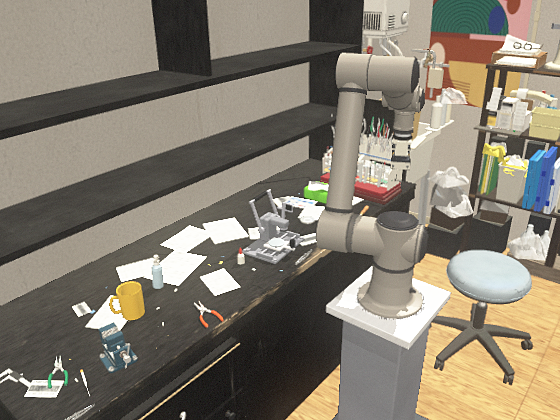

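View pics/top0.png

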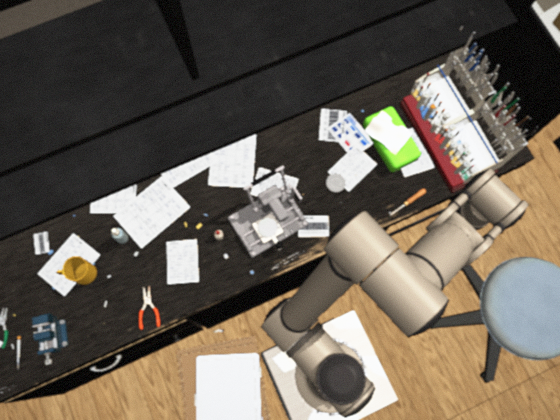

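The scene view shows the press at about (275,240), and the top view shows it at about (266,218). I'll enlarge both.

```bash
cat > h.py <<'E'
import numpy as np, cv2
from cell import observe, cams, robot
def cam(n):
    d=cams.read_camera(n); d["f"]=d["image"].shape[0]/2/np.tan(np.radians(d["fov_y"])/2); d["T"]=np.array(d["T"]); return d
def ray(d,u,v):
    p=np.array([(u-d["cx"])/d["f"],(v-d["cy"])/d["f"]]); q=p.copy()
    for _ in range(20): q=p/(1+d["k1"]*(q@q))
    r=d["T"][:3,:3]@np.array([q[0],q[1],1]); return d["T"][:3,3],r/np.linalg.norm(r)
def plane(d,u,v,z):
    o,r=ray(d,u,v); return o+r*(z-o[2])/r[2]
def tri(d1,p1,d2,p2):
    o1,r1=ray(d1,*p1);o2,r2=ray(d2,*p2)
    A=np.array([r1,-r2]).T; t=np.linalg.lstsq(A,o2-o1,rcond=None)[0]
    a=o1+t[0]*r1;b=o2+t[1]*r2; return (a+b)/2,np.linalg.norm(a-b)
def proj(d,P):
    T=d["T"]; c=T[:3,:3].T@(np.array(P)-T[:3,3]); q=c[:2]/c[2]; q=q*(1+d["k1"]*(q@q))
    return q*d["f"]+[d["cx"],d["cy"]]
def crop(d,u0,v0,w,h,s,name,marks=()):
    im=cv2.resize(d["image"][v0:v0+h,u0:u0+w,::-1],None,fx=s,fy=s,interpolation=cv2.INTER_CUBIC)
    for m in marks:
        cv2.drawMarker(im,(int((m[0]-u0+.5)*s),int((m[1]-v0+.5)*s)),(0,0,255),cv2.MARKER_CROSS,10,1)
    cv2.imwrite("pics/"+name,im)
E
python3 - <<'E'
from h import *
s=cam("scene");t=cam("top")
crop(s,225,175,100,75*1+20,6,"s1.png"); crop(t,210,155,120,110,5,"t1.png")
E
```

```text
(no output)
```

View pics/s1.png

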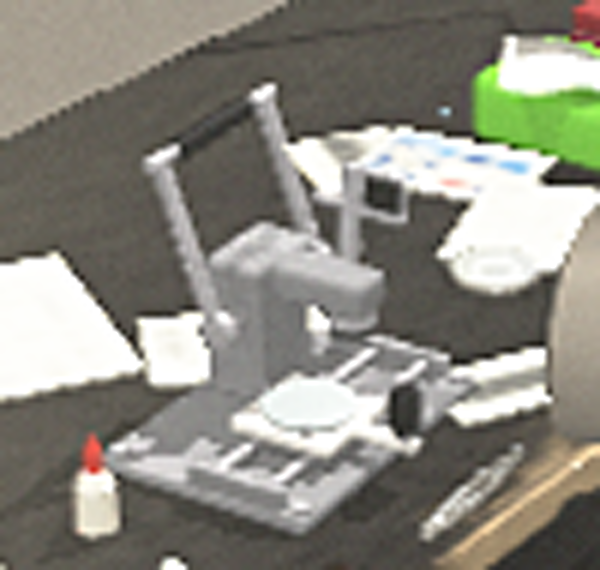

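View pics/t1.png

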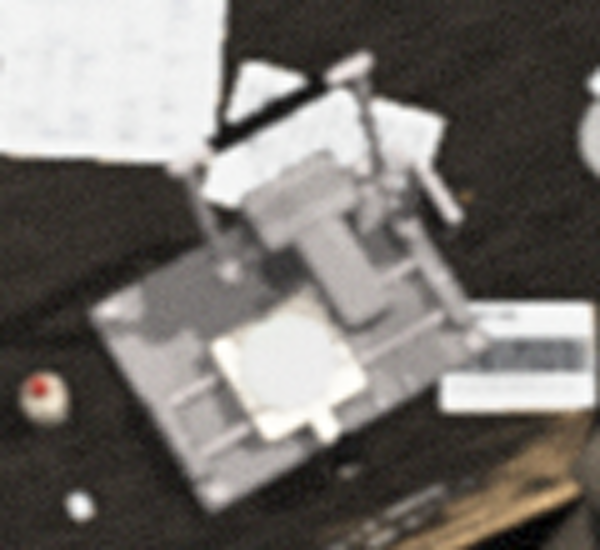

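```bash
python3 - <<'E'
from h import *
np.set_printoptions(precision=4,suppress=True)
s=cam("scene");t=cam("top")
S=lambda u,v:(u/6+225-.5,v/6+175-.5); Tt=lambda u,v:(u/5+210-.5,v/5+155-.5)
for n,p in dict(BL=(90,310),FL=(213,512),FR=(492,342)).items(): print(n,plane(t,*Tt(*p),.012))
for n,p in dict(BL=(110,462),FL=(300,530)).items(): print("s",n,plane(s,*S(*p),.006))
print("armR",tri(s,S(263,95),t,Tt(350,65)));print("armL",tri(s,S(160,160),t,Tt(190,160)))
print("knob",tri(s,S(405,410),t,Tt(348,468)));print("lens",tri(s,S(308,403),t,Tt(287,365)))
print("pivL",tri(s,S(220,325),t,Tt(230,270)))
E
```

```text
BL [0.597  0.0879 0.012 ]
FL [0.4386 0.0688 0.012 ]
FR [ 0.4661 -0.1455  0.012 ]
s BL [0.5931 0.0777 0.006 ]
s FL [0.4418 0.067  0.006 ]
armR (array([ 0.6202, -0.1137,  0.192 ]), np.float64(0.005536326341339453))
armL (array([0.6076, 0.0009, 0.1899]), np.float64(0.0011674266059247737))
knob (array([ 0.4213, -0.0176,  0.0602]), np.float64(0.003999595730251042))
lens (array([ 0.5012, -0.0135,  0.0402]), np.float64(0.0014288778073093954))
pivL (array([ 0.564 , -0.0021,  0.0822]), np.float64(0.000541375195870449))
```

```bash
cat >> h.py <<'E'
# press frame from base corners
YAW=0.12; O=np.array([.5598,-.062,0])
def W(x,y,z,yaw=None,o=None):
    a=YAW if yaw is None else yaw; o=O if o is None else o
    return o+np.array([np.cos(a)*x-np.sin(a)*y,np.sin(a)*x+np.cos(a)*y,z])
E
python3 - <<'E'
from h import *
np.set_printoptions(precision=4,suppress=True)
s=cam("scene");t=cam("top")
g=dict(x=.015-.12*np.sin(.35),z=.075+.12*np.cos(.35))
P=[W(-.105,145e-3,.012),W(-.105,-.075,.012),W(.055,.145,.012),W(.055,-.075,.012),W(-.122,.055,.068),W(-.122,.055,.037),W(-.05,.055,.03),
 W(.015+.12*np.sin(.35),.06,.188),W(.015+.12*np.sin(.35),-.06,.188),W(-.068,.018,.108),W(-.068,-.018,.108),W(0,.035,.11),W(0,-.035,.11),W(.045,.035,.11)]
for n,d,a in (("s2.png",s,(225,175,100,95,8)),("t2.png",t,(210,155,110,110,7))):
    m=[proj(d,p) for p in P]; crop(d,*a[:4],6 if n[0]=='s' else 5,n,m)
E
```

```text
(no output)
```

View pics/s2.png

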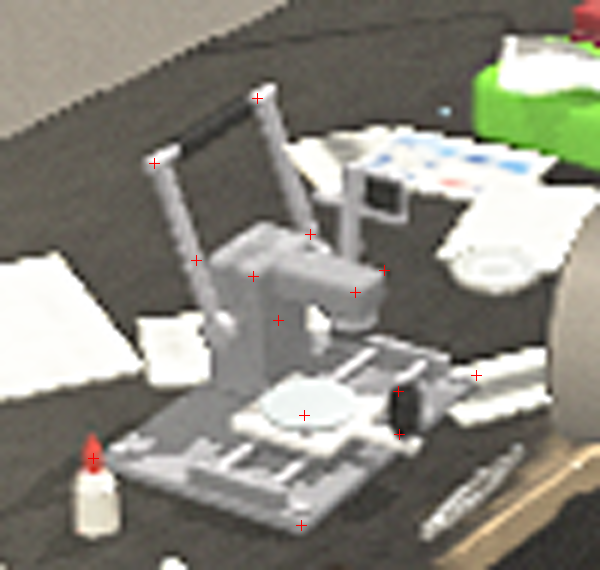

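View pics/t2.png

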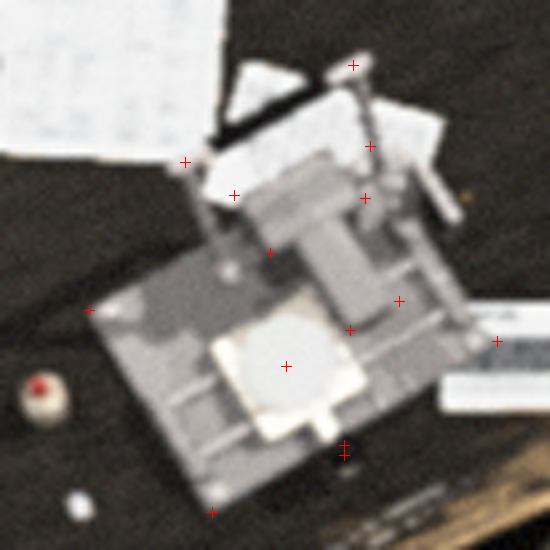

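```bash
python3 - <<'E'
from h import *
s=cam("scene");t=cam("top")
crop(s,240,185,62,50,12,"s3.png"); crop(s,238,215,66,50,12,"s4.png"); crop(t,245,160,60,50,12,"t3.png");crop(t,225,205,66,56,11,"t4.png")
E
```

```text
(no output)
```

View pics/s3.png

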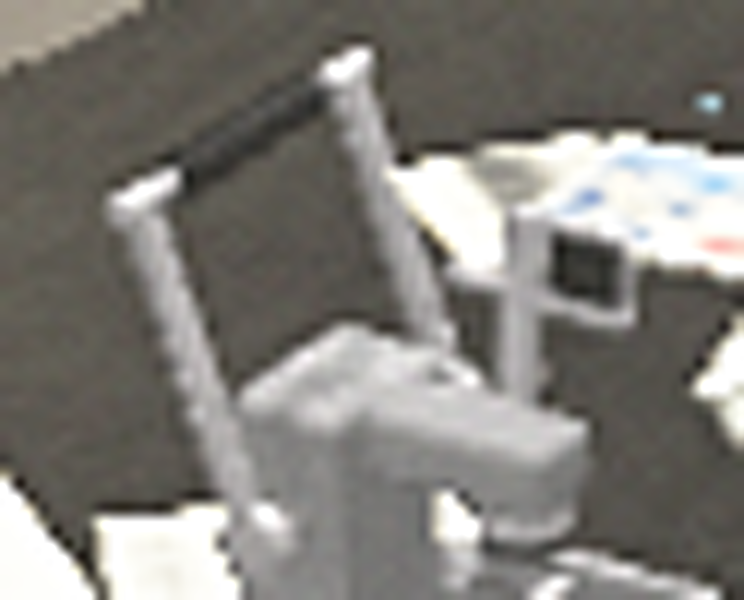

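View pics/s4.png

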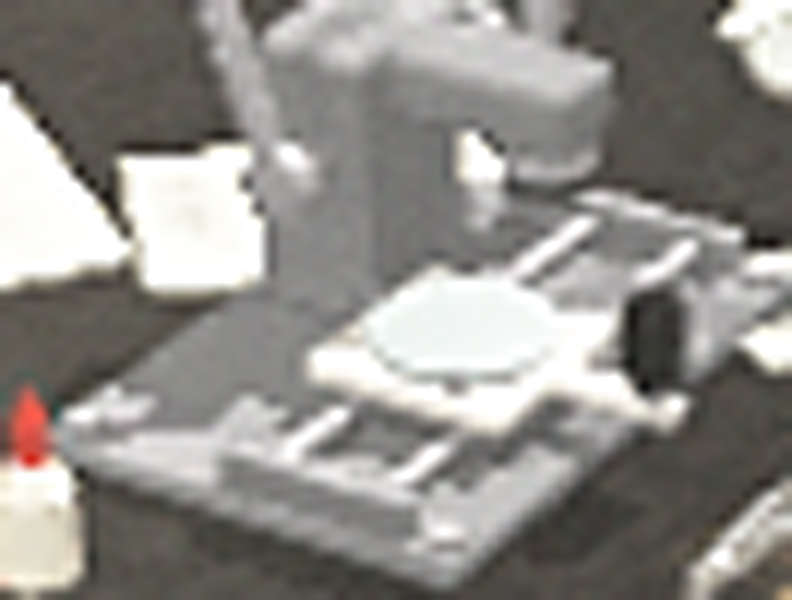

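View pics/t3.png

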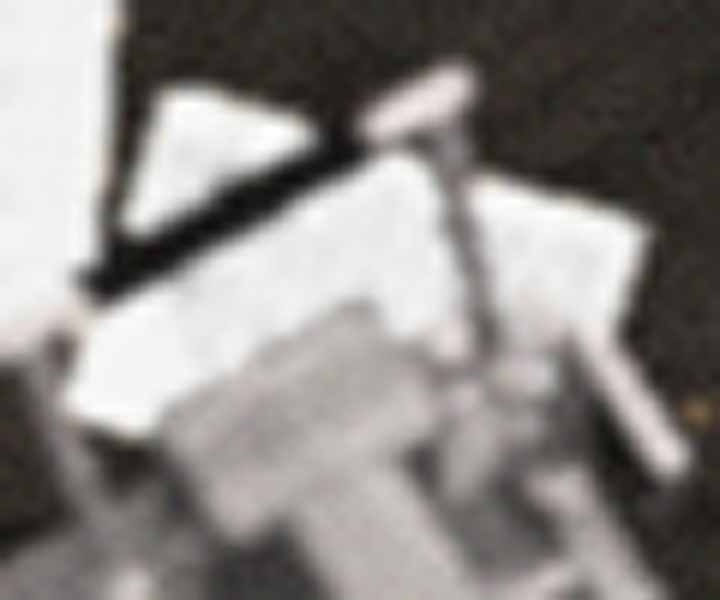

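View pics/t4.png

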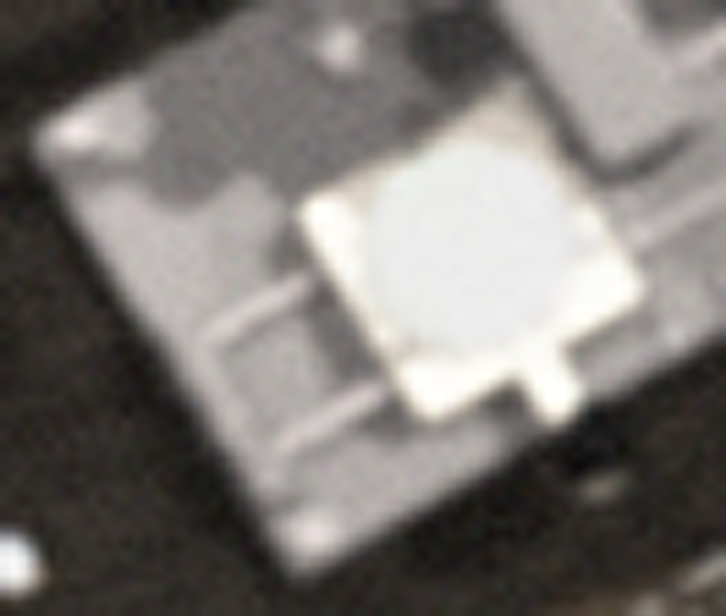

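```bash
python3 - <<'E'
from h import *
from scipy.optimize import least_squares
np.set_printoptions(precision=4,suppress=True)
s=cam("scene");t=cam("top")
L=[((.056,0,.188),(260.6,195.9),(263,177.2)),((-.105,.145,0),(274.2,263.2),None),((-.105,.145,.012),None,(251.3,257.2)),
((.055,.145,.006),(242.1,251.2),None),((.055,.145,.012),None,(227.7,217.2)),((-.105,-.075,.012),None,(307.9,222.9)),
((.045,.035,.11),(259.5,217.8),(258.2,195.7)),((.045,-.035,.11),(268.2,211.6),(274.9,184.9)),((0,.035,.11),(266.6,219.9),(263.2,204.1))]
def res(p,sep=False):
    r=[]
    for P,a,b in L:
        w=W(*P,p[2],np.array([p[0],p[1],0]))
        if a: r+=list(proj(s,w)-a)
        if b: r+=list(proj(t,w)-b)
    return np.array(r)
f=least_squares(res,[.56,-.062,.12],loss='soft_l1'); print(f.x); print(res(f.x).reshape(-1,2).round(1).tolist())
o=np.array([*f.x[:2],0])
print("grip",tri(s,(260.6,195.9),t,(263,177.2))); print("pad",tri(s,(288.2,206.6),t,(297.2,193.2)))
l,e=tri(s,(276,241.8),t,(267.2,226.8)); print("lens",l,e)
for z in(.03,.04): print(plane(t,267.2,226.8,z),plane(s,276,241.8,z))
print("knob@53 scene",plane(s,292.1,242.8,.053))
a=f.x[2]; R=np.array([[np.cos(a),np.sin(a)],[-np.sin(a),np.cos(a)]])
for n,p in (("lens",l),("knob",plane(s,292.1,242.8,.053)),("pad",tri(s,(288.2,206.6),t,(297.2,193.2))[0])): print(n,R@(p-o)[:2])
im=t["image"][235:260,268:295]; cv2.imwrite("pics/k.png",cv2.resize(np.clip(im.astype(float)*3,0,255).astype(np.uint8)[:,:,::-1],None,fx=18,fy=18))
E
```

```text
[ 0.5579 -0.0623  0.1076]
[[-1.0, 0.4], [1.1, 0.5], [0.5, 1.8], [0.4, 0.1], [-1.8, 1.1], [-0.2, -0.7], [1.3, 0.9], [-1.9, 0.2], [-1.5, -1.8], [-0.7, -0.3], [0.8, -1.7], [0.4, 0.7], [0.7, 1.6]]
grip (array([ 0.6124, -0.0557,  0.1908]), np.float64(0.007228470353074073))
pad (array([ 0.539 , -0.1381,  0.1329]), np.float64(0.006067248808284234))
lens [ 0.503  -0.0158  0.038 ] 0.002453822943659583
[ 0.5058 -0.0158  0.03  ] [ 0.5108 -0.027   0.03  ]
[ 0.5035 -0.0149  0.04  ] [ 0.4995 -0.0136  0.04  ]
knob@53 scene [ 0.4307 -0.027   0.053 ]
lens [-0.0496  0.0521]
knob [-0.1226  0.0487]
pad [-0.0269 -0.0733]
```

View pics/k.png

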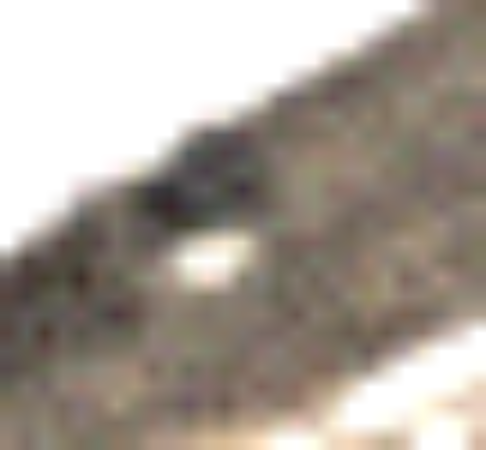

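```bash
cat >> h.py <<'E'
from scipy.spatial.transform import Rotation as Ro
YAW=0.11; O=np.array([.558,-.0625,0])
def cur():
    o=observe(); return Ro.from_euler('xyz',o["tool_rot"]).as_matrix(),np.array(o["tool_pos"]),o
def frame(xw,zw):
    x=np.array(xw,float);x/=np.linalg.norm(x);z=np.array(zw,float);z-=x*(x@z);z/=np.linalg.norm(z)
    return np.array([x,np.cross(z,x),z]).T
def pdir(x,y,z): return W(x,y,z,None,np.zeros(3))
def go(Rt,pt,Rc=None,pc=None):
    R,p,_=cur()
    if Rc is not None:R=Rc
    if pc is not None:p=pc
    return np.degrees(Ro.from_matrix(R.T@Rt).as_rotvec()).round(1), (R.T@(np.array(pt)-p)*100).round(2)
E
python3 - <<'E'
from h import *
np.set_printoptions(precision=4,suppress=True)
R,p,o=cur();print(R)
for sgn in(1,-1): 
  Rt=frame((0,0,-1),pdir(0,sgn,0)); print(sgn,go(Rt,W(-.122,.05,.16)),W(-.122,.05,.16))
E
```

```text
[[ 0.0001  0.9014  0.433 ]
 [-0.0001  0.433  -0.9014]
 [-1.      0.      0.0001]]
1 (array([-160.6,    0. ,    0. ]), array([  6.67,  37.74, -31.47])) [ 0.4312 -0.0262  0.16  ]
-1 (array([19.4,  0. , -0. ]), array([  6.67,  37.74, -31.47])) [ 0.4312 -0.0262  0.16  ]
```

>>> {"method": "jog_arm", "body": {"plan": [6,0,0,2,12,-10,1,12,0,0,4,25,-21,1,19.4,0,0,5.5,37.7,-31.5,1,19.4,0,0,5.5,37.7,-31.5,1,19.4,0,0,5.5,37.7,-31.5,1,19.4,0,0,5.5,37.7,-31.5,1,19.4,0,0,5.5,37.7,-31.5,1,19.4,0,0,5.5,37.7,-31.5,1,19.4,0,0,5.5,37.7,-31.5,1,19.4,0,0,5.5,37.7,-31.5,1]}}

```text
time: 1.6
tool_pos: [0.4314, -0.0238, 0.1718]
tool_rot: [1.173, 1.57, -0.288]
contact_force: [0.5, -0.0, 0.4]
opening: 0.0917
```

>>> {"method": "jog_arm", "body": {"plan": [0,0,0,0,0,0,1,0,0,0,0,0,0,1]}}

```text
time: 1.8
tool_pos: [0.4308, -0.0252, 0.1716]
tool_rot: [-1.019, 1.57, -2.478]
contact_force: [-0.6, 0.6, 0.1]
opening: 0.092
```

```bash
python3 - <<'E'
from h import *
np.set_printoptions(precision=4,suppress=True)
R,p,o=cur();print(R,p,o["time"],o["contact_force"])
s=cam("scene");t=cam("top")
crop(s,225,160,100,100,6,"s5.png",[proj(s,p)]); crop(t,210,155,120,110,5,"t5.png",[proj(t,p)])
E
```

```text
[[-0.0004  0.9937  0.1121]
 [-0.0003  0.1121 -0.9937]
 [-1.     -0.0004  0.0002]] [ 0.4308 -0.0252  0.1716] 1.8 [-0.6021  0.6377  0.0893]
```

View pics/s5.png

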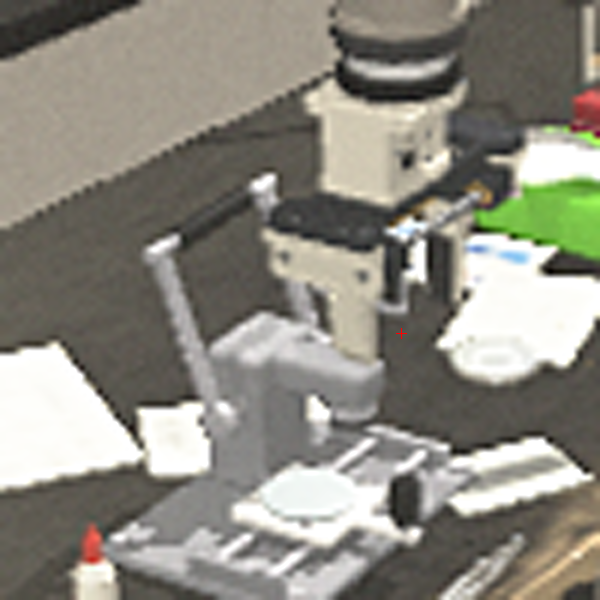

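View pics/t5.png

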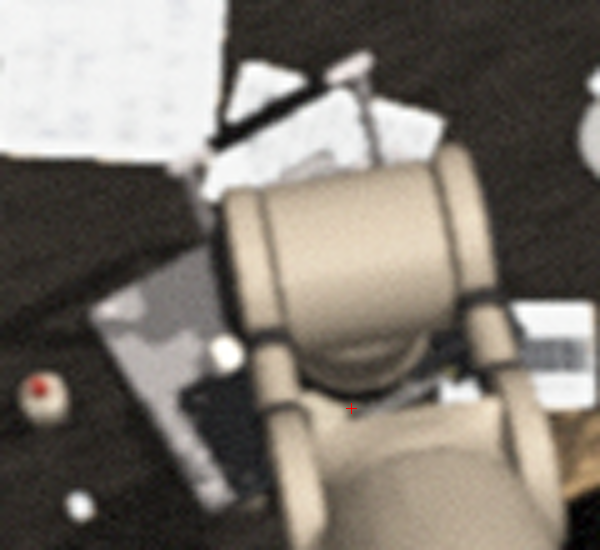

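The tool stands above the knob in the scene view: the TCP mark is at crop (402,333) and the knob at crop (405,500). I'll descend next.

>>> {"method": "jog_arm", "body": {"plan": [0,0,0,4,0,0,1,0,0,0,8,0,0,1,0,0,0,11,0,0,1,0,0,0,13,0,0,1,0,0,0,13,0,0,1,0,0,0,13,0,0,1]}}

```text
time: 2.5
tool_pos: [0.4309, -0.0272, 0.0422]
tool_rot: [0.303, 1.571, -1.161]
contact_force: [0.7, 0.5, -0.0]
opening: 0.0923
```

```bash
python3 - <<'E'
from h import *
np.set_printoptions(precision=4,suppress=True)
R,p,o=cur();print(p,o["time"],o["contact_force"])
s=cam("scene")
crop(s,255,195,70,70,9,"s6.png",[proj(s,p)])
E
```

```text
[ 0.4309 -0.0272  0.0422] 2.5 [ 0.6812  0.4825 -0.0255]
```

View pics/s6.png

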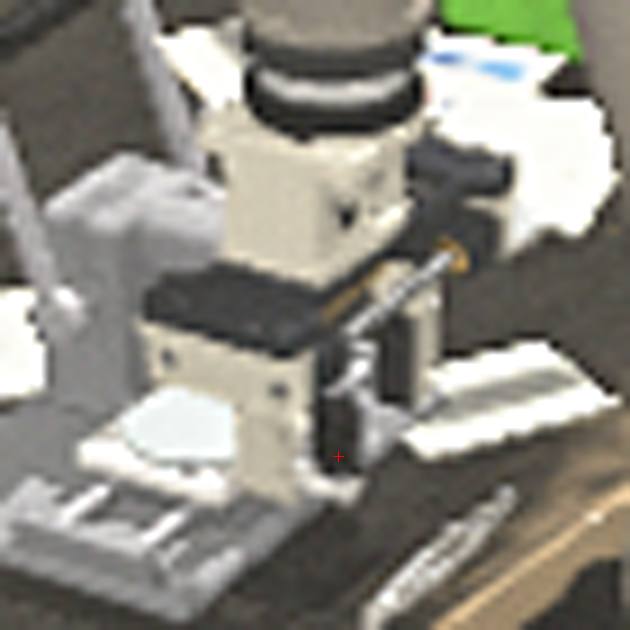

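The knob sits between the fingers, at crop (340,430). I'll close on it.

>>> {"method": "jog_arm", "body": {"plan": [0,0,0,0,0,0,-0.6,0,0,0,0,0,0,-0.6,0,0,0,0,0,0,-0.6,0,0,0,0,0,0,-0.6,0,0,0,0,0,0,-0.6,0,0,0,0,0,0,-0.6,0,0,0,0,0,0,-0.6,0,0,0,0,0,0,-0.6,0,0,0,0,0,0,-0.6,0,0,0,0,0,0,-0.6], "newtons": 10}}

```text
time: 3.55
tool_pos: [0.4307, -0.026, 0.0417]
tool_rot: [-2.196, 1.571, 2.625]
contact_force: [0.7, -0.5, -0.7]
opening: 0.0215
```

>>> {"method": "jog_arm", "body": {"plan": [0,0,0,0,0,1,-0.6,0,0,0,0,0,2,-0.6,0,0,0,0,0,3,-0.6,0,0,0,0,0,4,-0.6,0,0,0,0,0,5,-0.6,0,0,0,0,0,5.3,-0.6,0,0,0,0,0,5.3,-0.6,0,0,0,0,0,5.3,-0.6]}}

```text
time: 4.35
tool_pos: [0.4368, -0.0791, 0.0417]
tool_rot: [0.628, 1.57, -0.833]
contact_force: [1.6, -1.1, -3.6]
opening: 0.0218
```

>>> {"method": "jog_arm", "body": {"plan": [0,0,0,0,0,0.15,-0.6,0,0,0,0,0,0.3,-0.6,0,0,0,0,0,0.3,-0.6]}}

```text
time: 4.65
tool_pos: [0.437, -0.0816, 0.0417]
tool_rot: [1.363, 1.57, -0.098]
contact_force: [2.9, 1.4, -3.2]
opening: 0.0218
```

>>> {"method": "jog_arm", "body": {"plan": [0,0,0,0,0,0.15,-0.6,0,0,0,0,0,0.3,-0.6,0,0,0,0,0,0.3,-0.6]}}

```text
time: 4.95
tool_pos: [0.4374, -0.0849, 0.0417]
tool_rot: [0.825, 1.57, -0.636]
contact_force: [3.4, 1.1, -3.5]
opening: 0.0215
```

>>> {"method": "jog_arm", "body": {"plan": [0,0,0,0,0,0.15,-0.6,0,0,0,0,0,0.3,-0.6,0,0,0,0,0,0.3,-0.6]}}

```text
time: 5.25
tool_pos: [0.4378, -0.088, 0.0417]
tool_rot: [0.864, 1.57, -0.598]
contact_force: [4.3, 1.5, -4.6]
opening: 0.0214
```

>>> {"method": "jog_arm", "body": {"plan": [0,0,0,0,0,0.1,-0.6,0,0,0,0,0,0.2,-0.6,0,0,0,0,0,0.2,-0.6]}}

```text
time: 5.55
tool_pos: [0.4377, -0.0883, 0.0417]
tool_rot: [3.105, 1.569, 1.642]
contact_force: [6.4, 10.1, -1.1]
opening: 0.0214
```

>>> {"method": "jog_arm", "body": {"plan": [0,0,0,0,0,0.1,-0.6,0,0,0,0,0,0.2,-0.6,0,0,0,0,0,0.2,-0.6]}}

```text
time: 5.85
tool_pos: [0.4376, -0.0886, 0.0416]
tool_rot: [-3.078, 1.566, 1.741]
contact_force: [7.6, 21.4, -0.8]
opening: 0.0217
```

>>> {"method": "jog_arm", "body": {"plan": [0,0,0,0,0,-0.4,-0.6,0,0,0,0,0,-0.8,-0.6,0,0,0,0,0,-1.2,-0.6,0,0,0,0,0,-1.58,-0.6,0,0,0,0,0,-1.58,-0.6,0,0,0,0,0,-1.58,-0.6,0,0,0,0,0,-1.58,-0.6]}}

```text
time: 6.55
tool_pos: [0.4362, -0.0759, 0.0417]
tool_rot: [-3.084, 1.571, 1.737]
contact_force: [4.9, 2.3, -4.5]
opening: 0.0218
```

```bash
python3 - <<'E'
from h import *
np.set_printoptions(precision=4,suppress=True)
R,p,o=cur();print(p,R[:,2],o["time"],o["contact_force"])
E
```

```text
[ 0.4362 -0.0759  0.0417] [ 0.1088 -0.9941 -0.0002] 6.55 [ 4.8578  2.3192 -4.541 ]
```

>>> {"method": "jog_arm", "body": {"plan": [0,0,0,0,0,0.03,-0.6,0,0,0,0,0,0.03,0.3,0,0,0,0,0,0.03,0.3,0,0,0,0,0,0.03,0.3,0,0,0,0,0,0.03,0.3,0,0,0,0,0,0.03,0.3,0,0,0,0,0,0.03,0.3]}}

```text
time: 7.25
tool_pos: [0.4362, -0.0763, 0.0417]
tool_rot: [-0.752, 1.571, -2.214]
contact_force: [-0.7, 0.6, 0.3]
opening: 0.0591
```

>>> {"method": "jog_arm", "body": {"plan": [0,0,0,-3,0,0,0.3,0,0,0,-7,0,0,0.3,0,0,0,-12,0,0,0.3,0,0,0,-17,0,0,0,0,0,0,-21,0,0,-1,0,0,0,-21,0,0,-1,0,0,0,-21,0,0,-1,0,0,0,-21,0,0,-1]}}

```text
time: 8.05
tool_pos: [0.4354, -0.076, 0.2503]
tool_rot: [-1.983, 1.568, 2.838]
contact_force: [-0.2, 0.3, -0.5]
opening: 0.0242
```

```bash
python3 - <<'E'
from h import *
np.set_printoptions(precision=4,suppress=True)
R,p,o=cur();print(p,o["time"],o["contact_force"],o["opening"])
s=cam("scene");t=cam("top")
crop(s,240,170,85,85,8,"s7.png",[proj(s,W(-.122,0,.053)),proj(s,W(-.05,0,.038))]); crop(t,210,155,120,110,5,"t7.png")
E
```

```text
[ 0.4354 -0.076   0.2503] 8.05 [-0.1725  0.2665 -0.4766] 0.024223239410342552
```

View pics/s7.png

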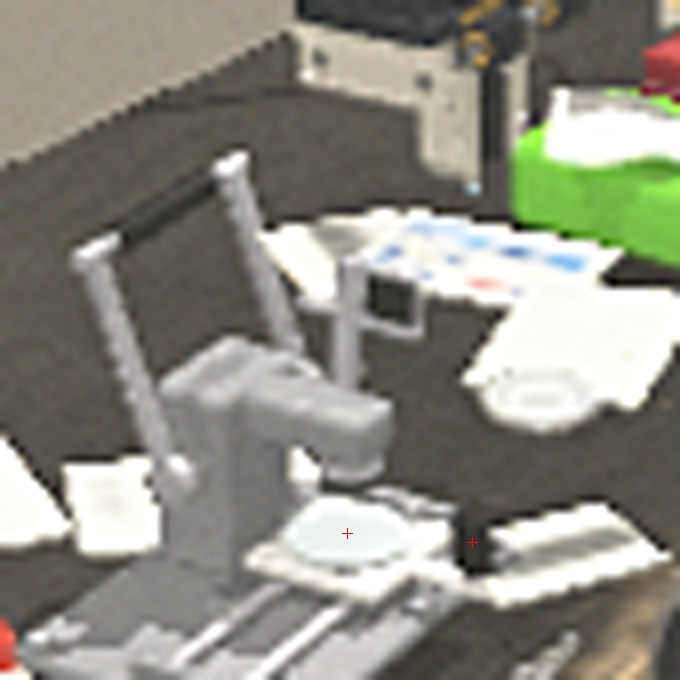

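View pics/t7.png

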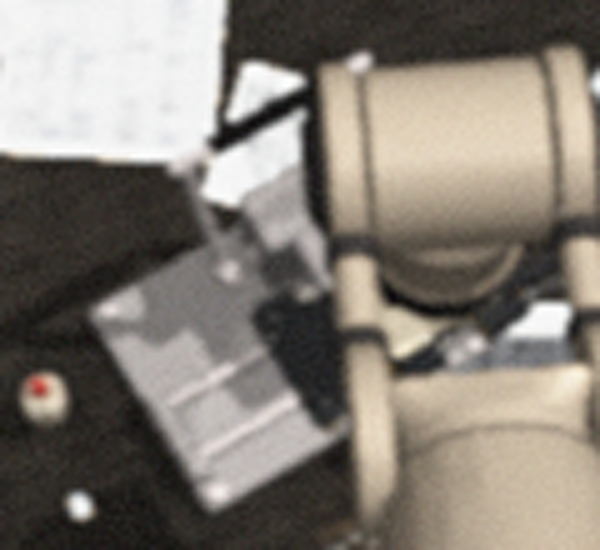

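The knob is released with the lens under the ram: lens at crop (347,533), ram above it at crop (350,465). The hard stop agrees with vision to under 1 mm. Next is the catch.

```bash
cat >> h.py <<'E'
YAW=0.115; O=np.array([.5575,-.0622,0])
E
python3 - <<'E'
from h import *
np.set_printoptions(precision=4,suppress=True)
s=cam("scene"); R,p,o=cur()
# pad centroid by darkness in scene
print("pad proj",proj(s,W(-.027,-.073,.134)), "seen",(393/8+240-.5,297/8+170-.5), plane(s,393/8+239.5,297/8+169.5,.134)-O)
print(o["opening"])
Rt=frame((0,0,-1),pdir(0,-1,0))
print("A",go(Rt,W(-.027,-.036,.25)));print("B",go(Rt,W(-.027,-.036,.128)))
for a in np.arange(0,1.66,.15):
    y=-.073-.081*np.sin(a)+.0055*np.cos(a)+.019; z=.05+.081*np.cos(a)+.0055*np.sin(a)
    print(round(a,2),go(Rt,W(-.027,y,z),Rt,W(-.027,-.036,.128))[1])
E
```

```text
pad proj [287.397  206.2873] seen (288.625, 206.625) [-0.0244 -0.0761  0.134 ]
0.012149767706634194
A (array([-0.3, -0.1,  0.2]), array([0.  , 9.58, 3.56]))
B (array([-0.3, -0.1,  0.2]), array([12.2 ,  9.62,  3.58]))
0.0 [-0.3  -0.    1.25]
0.15 [-0.29 -0.    2.47]
0.3 [-0.1  -0.    3.67]
0.45 [ 0.27 -0.    4.83]
0.6 [ 0.8  -0.    5.92]
0.75 [ 1.5  -0.    6.92]
0.9 [ 2.33 -0.    7.8 ]
1.05 [ 3.29 -0.    8.55]
1.2 [ 4.35 -0.    9.15]
1.35 [ 5.49 -0.    9.58]
1.5 [ 6.68 -0.    9.84]
1.65 [ 7.89 -0.    9.92]
```

>>> {"method": "jog_arm", "body": {"plan": [0,0,0,0,4,2,-1,0,0,0,0,8,3.6,-1,0,0,0,0,9.6,3.6,-1,0,0,0,3,9.6,3.6,-1,0,0,0,6,9.6,3.6,-1,0,0,0,9,9.6,3.6,-1,0,0,0,12.2,9.6,3.6,-1,0,0,0,12.2,9.6,3.6,-1,0,0,0,12.2,9.6,3.6,-1]}}

```text
time: 9.1
tool_pos: [0.5355, -0.1016, 0.1295]
tool_rot: [-1.976, 1.569, 2.846]
contact_force: [0.4, -0.5, 0.2]
opening: 0.0006
```

```bash
python3 - <<'E'
from h import *
np.set_printoptions(precision=4,suppress=True)
R,p,o=cur();print(p,W(-.027,-.036,.128),o["time"],o["contact_force"],o["opening"])
s=cam("scene")
crop(s,245,165,70,70,10,"s8.png",[proj(s,p)])
E
```

```text
[ 0.5355 -0.1016  0.1295] [ 0.5348 -0.1011  0.128 ] 9.1 [ 0.4436 -0.4776  0.1939] 0.0006479953998175186
```

View pics/s8.png

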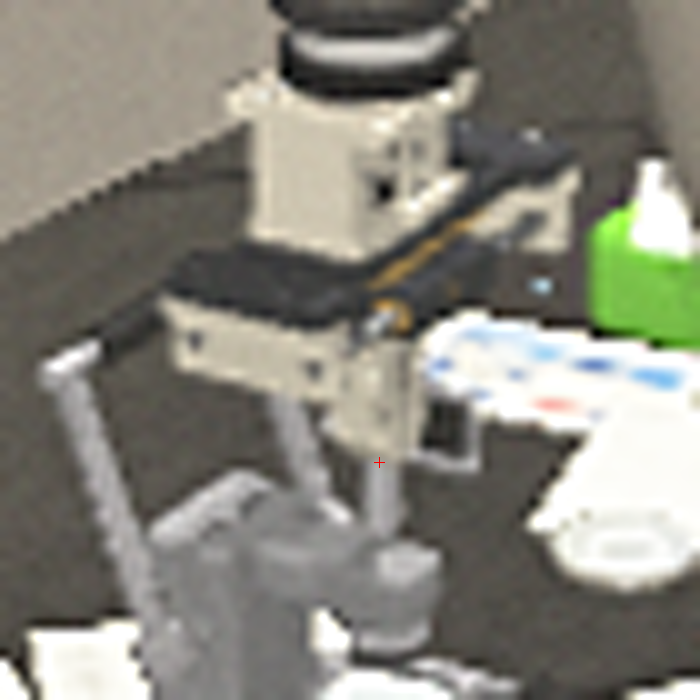

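The shut fingers stand just left of the pad, which is at crop (450,430). I'll sweep it out.

>>> {"method": "jog_arm", "body": {"plan": [0,0,0,-0.2,0,0.7,-1,0,0,0,-0.3,0,1.3,-1,0,0,0,-0.3,0,1.9,-1,0,0,0,-0.3,0,2.5,-1,0,0,0,-0.1,0,3.7,-1,0,0,0,0.3,0,4.8,-1,0,0,0,0.8,0,5.9,-1,0,0,0,1.5,0,6.9,-1,0,0,0,1.5,0,6.9,-1]}}

```text
time: 10.05
tool_pos: [0.5425, -0.1715, 0.1132]
tool_rot: [-1.943, 1.569, 2.877]
contact_force: [-1.2, -1.6, -1.6]
opening: 0.0002
```

>>> {"method": "jog_arm", "body": {"plan": [0,0,0,0.8,0,0.9,-1,0,0,0,1.8,0,1.65,-1,0,0,0,2.85,0,2.25,-1,0,0,0,4,0,2.7,-1,0,0,0,5,0,2.9,-1,0,0,0,5,0,2.9,-1]}}

```text
time: 10.65
tool_pos: [0.5453, -0.1987, 0.0627]
tool_rot: [-2.143, 1.567, 2.678]
contact_force: [0.6, -0.4, -0.2]
opening: 0.0002
```

```bash
python3 - <<'E'
from h import *
np.set_printoptions(precision=4,suppress=True)
R,p,o=cur();print(p,W(-.027,-.036-.098,.06),o["time"],o["contact_force"],o["opening"])
s=cam("scene")
crop(s,245,165,80,80,8,"s9.png",[proj(s,p)])
E
```

```text
[ 0.5453 -0.1987  0.0627] [ 0.5461 -0.1984  0.06  ] 10.65 [ 0.5758 -0.4256 -0.1824] 0.0002145780692563629
```

View pics/s9.png

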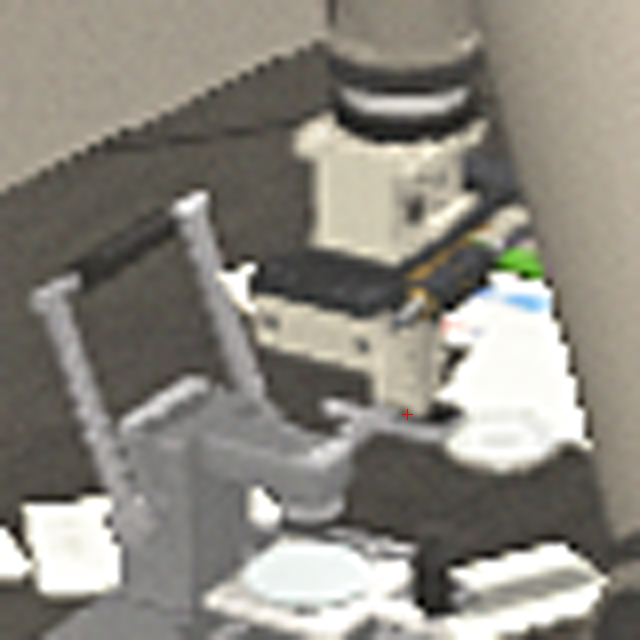

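>>> {"method": "jog_arm", "body": {"plan": [0,0,0,0.15,0,0,-1,0,0,0,0.3,0,0,-1,0,0,0,0.3,0,0,-1]}}

```text
time: 11.0
tool_pos: [0.5465, -0.1989, 0.0619]
tool_rot: [0.933, 1.57, -0.528]
contact_force: [-0.4, 0.3, -0.1]
opening: 0.0008
```

>>> {"method": "jog_arm", "body": {"plan": [0,0,0,0.1,0,0,-1,0,0,0,0.2,0,0,-1,0,0,0,0.2,0,0,-1]}}

```text
time: 11.3
tool_pos: [0.5467, -0.1991, 0.0609]
tool_rot: [0.981, 1.569, -0.48]
contact_force: [-1.8, 1.6, 7.6]
opening: 0.0004
```

>>> {"method": "jog_arm", "body": {"plan": [0,0,0,0.15,0,0,-1,0,0,0,0.15,0,0,-1]}}

```text
time: 11.5
tool_pos: [0.5468, -0.1991, 0.0605]
tool_rot: [0.952, 1.569, -0.509]
contact_force: [-4.7, 2.2, 15.0]
opening: 0.0004
```

```bash
python3 - <<'E'
from h import *
np.set_printoptions(precision=3,suppress=True)
R,p,o=cur();print(p,np.array(o["qpos"]))
for dn in (50,60):
  c,s_=np.cos(np.radians(dn)),np.sin(np.radians(dn))
  for sg in (1,-1):
    Rt=frame(pdir(c,0,-s_),pdir(s_*sg,0,c*sg))
    G=W(.056,0,.189)+.019*Rt[:,0]; pre=G-.1*Rt[:,0]
    print(dn,sg,G,pre,go(Rt,pre)); print(go(Rt,pre-np.array([0.05,0,0])))
E
```

```text
[ 0.547 -0.199  0.06 ] [-0.481  0.617  1.569 -0.     0.953  0.981]
50 1 [ 0.625 -0.054  0.174] [ 0.561 -0.062  0.251] (array([-86.3, -31.1,  31.4]), array([-19.07,   2.98, -13.47]))
(array([-86.3, -31.1,  31.4]), array([-19.08,  -1.99, -14.02]))
50 -1 [ 0.625 -0.054  0.174] [ 0.561 -0.062  0.251] (array([85.7, 31.3, 31.1]), array([-19.07,   2.98, -13.47]))
(array([85.7, 31.3, 31.1]), array([-19.08,  -1.99, -14.02]))
60 1 [ 0.623 -0.055  0.173] [ 0.573 -0.06   0.259] (array([-88.1, -23.3,  23.6]), array([-19.88,   4.14, -13.48]))
(array([-88.1, -23.3,  23.6]), array([-19.89,  -0.83, -14.02]))
60 -1 [ 0.623 -0.055  0.173] [ 0.573 -0.06   0.259] (array([87.5, 23.5, 23.3]), array([-19.88,   4.14, -13.48]))
(array([87.5, 23.5, 23.3]), array([-19.89,  -0.83, -14.02]))
```

>>> {"method": "jog_arm", "body": {"plan": [0,0,0,-4,0,0,-1,0,0,0,-9,0,0,-1,0,0,0,-14,-1,-2,-1,0,0,0,-19,-2,-5,-1,-9,-3,3,-19,-2,-9,-0.5,-18,-6,6,-19,-2,-12,0,-27,-9,9,-19,-2,-14,0.4,-36,-13,13,-19,-2,-14,0.4,-45,-16,16,-19,-2,-14,0.4,-54,-19,19,-19,-2,-14,0.4]}}

```text
time: 12.5
tool_pos: [0.511, -0.0613, 0.2487]
tool_rot: [0.373, 1.177, -0.266]
contact_force: [0.1, 0.4, -0.5]
opening: 0.0443
```

```bash
python3 - <<'E'
from h import *
np.set_printoptions(precision=3,suppress=True)
R,p,o=cur();print(p,np.array(o["qpos"]),o["time"])
c,s_=np.cos(np.radians(50)),np.sin(np.radians(50))
Rt=frame(pdir(c,0,-s_),pdir(s_,0,c)); G=W(.056,0,.189)+.019*Rt[:,0]
print(go(Rt,G-.1*Rt[:,0]-[.03,0,0]))
E
```

```text
[ 0.511 -0.061  0.249] [-0.269  0.102  1.849  0.002  0.796  0.369] 12.5
(array([-39.9, -15. ,  14.6]), array([0.54, 1.16, 1.61]))
```

>>> {"method": "jog_arm", "body": {"plan": [-8,-3,3,0.1,0.2,0.3,0.4,-16,-6,6,0.2,0.4,0.6,0.4,-24,-9,9,0.3,0.6,1,0.4,-32,-12,12,0.4,0.9,1.3,0.4,-39.9,-15,14.6,0.5,1.2,1.6,0.4,-39.9,-15,14.6,0.5,1.2,1.6,0.4,-39.9,-15,14.6,0.5,1.2,1.6,0.4,-39.9,-15,14.6,0.5,1.2,1.6,0.4]}}

```text
time: 13.3
tool_pos: [0.531, -0.0626, 0.2505]
tool_rot: [0.004, 0.876, 0.112]
contact_force: [0.0, 0.4, 0.3]
opening: 0.0642
```

```bash
python3 - <<'E'
from h import *
np.set_printoptions(precision=3,suppress=True)
R,p,o=cur();print(p,np.array(o["qpos"]),o["time"])
c,s_=np.cos(np.radians(50)),np.sin(np.radians(50))
Rt=frame(pdir(c,0,-s_),pdir(s_,0,c)); G=W(.056,0,.189)+.019*Rt[:,0]
print(go(Rt,G-.1*Rt[:,0]),go(Rt,G-.04*Rt[:,0]),go(Rt,G))
s=cam("scene");t=cam("top")
crop(s,225,140,100,100,7,"s10.png",[proj(s,p),proj(s,G-.019*Rt[:,0])]); crop(t,210,140,120,110,5,"t10.png",[proj(t,p),proj(t,G-.019*Rt[:,0])])
E
```

```text
[ 0.531 -0.063  0.251] [-0.481  0.055  2.05   0.741  0.558 -1.133] 13.3
(array([-0.4, -0.2,  0.1]), array([ 1.9 , -0.24,  2.36])) (array([-0.4, -0.2,  0.1]), array([ 7.9 , -0.23,  2.38])) (array([-0.4, -0.2,  0.1]), array([11.9 , -0.22,  2.39]))
```

View pics/s10.png

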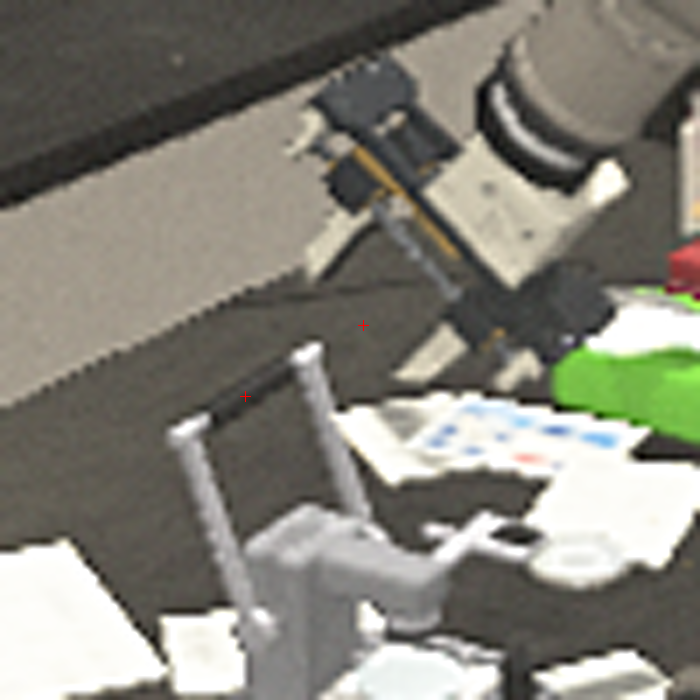

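View pics/t10.png

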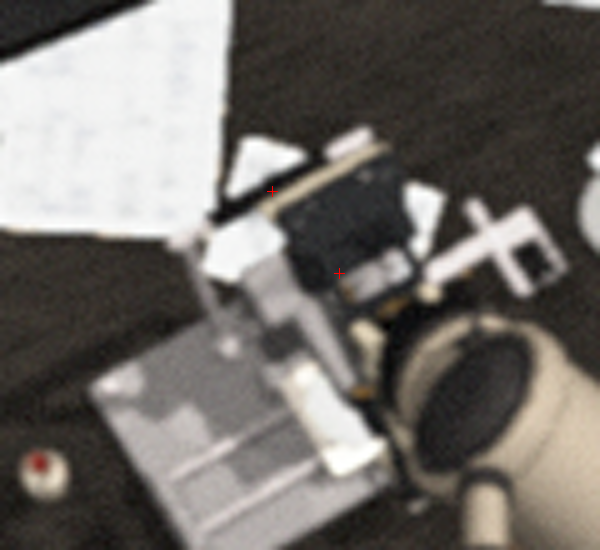

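The catch lies out to the side: its black pad is at top-view crop (538,262). The grip mark sits on the bar in both views, at scene crop (245,397) and top crop (272,190). I'll advance onto it.

>>> {"method": "jog_arm", "body": {"plan": [0,0,0,0,-0.2,1.2,0.1,-0.4,0,0,1,-0.2,2.4,0.1,-0.4,0,0,3,-0.2,2.4,0.1,-0.4,0,0,5,-0.2,2.4,0.1,-0.4,0,0,7,-0.2,2.4,0.1,-0.4,0,0,7.9,-0.2,2.4,0.1,-0.4,0,0,7.9,-0.2,2.4,0.1]}}

```text
time: 14.1
tool_pos: [0.6006, -0.0559, 0.2047]
tool_rot: [-0.0, 0.878, 0.114]
contact_force: [0.2, 0.4, -0.6]
opening: 0.0502
```

```bash
python3 - <<'E'
from h import *
np.set_printoptions(precision=3,suppress=True)
R,p,o=cur();print(p,o["time"],o["contact_force"],o["opening"])
c,s_=np.cos(np.radians(50)),np.sin(np.radians(50))
Rt=frame(pdir(c,0,-s_),pdir(s_,0,c)); G=W(.056,0,.189)+.019*Rt[:,0]
print(go(Rt,G))
s=cam("scene")
crop(s,235,165,70,70,10,"s11.png",[proj(s,p),proj(s,G-.019*Rt[:,0])])
E
```

```text
[ 0.601 -0.056  0.205] 14.1 [ 0.22   0.387 -0.639] 0.05017432483291896
(array([-0. , -0.3,  0. ]), array([ 3.91, -0.13, -0.03]))
```

View pics/s11.png

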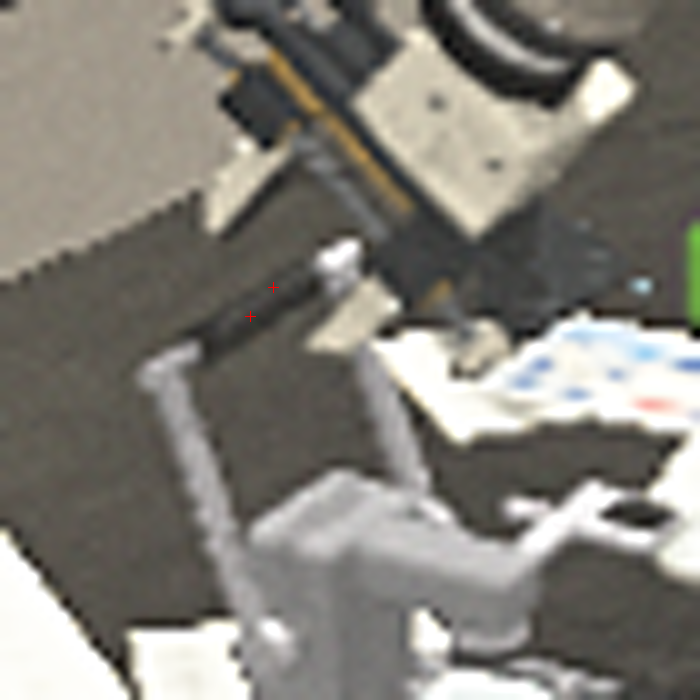

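The fingers straddle the bar: upper tip at crop (225,205), lower tip at crop (350,320), bar between them. I'll advance the rest and close.

>>> {"method": "jog_arm", "body": {"plan": [0,0,0,1,0,0,0.1,0,0,0,2,0,0,0.1,0,0,0,3,0,0,0.1,0,0,0,3.9,0,0,0.1,0,0,0,3.9,0,0,0.1]}}

```text
time: 14.65
tool_pos: [0.6254, -0.0536, 0.1742]
tool_rot: [-0.001, 0.877, 0.113]
contact_force: [0.4, -0.2, 0.0]
opening: 0.0508
```

```bash
python3 - <<'E'
from h import *
np.set_printoptions(precision=3,suppress=True)
R,p,o=cur();print(p,o["time"],o["contact_force"],o["opening"])
s=cam("scene")
crop(s,235,165,70,70,10,"s12.png",[proj(s,p),proj(s,p-.019*R[:,0])])
E
```

```text
[ 0.625 -0.054  0.174] 14.65 [ 0.355 -0.223  0.036] 0.05078284569695855
```

View pics/s12.png

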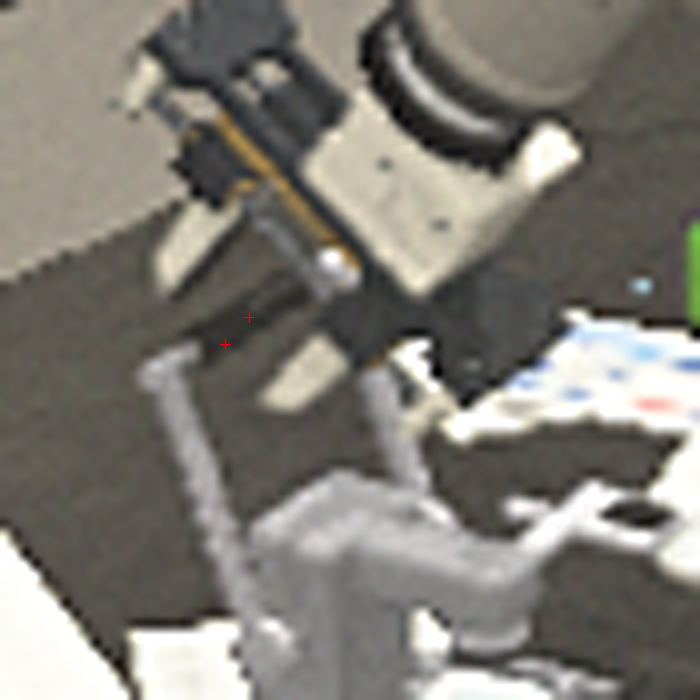

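>>> {"method": "jog_arm", "body": {"plan": [0,0,0,0,0,0,-0.9,0,0,0,0,0,0,-0.9,0,0,0,0,0,0,-0.9,0,0,0,0,0,0,-0.9,0,0,0,0,0,0,-0.9,0,0,0,0,0,0,-0.9,0,0,0,0,0,0,-0.9], "newtons": 35}}

```text
time: 15.4
tool_pos: [0.624, -0.0539, 0.1746]
tool_rot: [-0.003, 0.878, 0.112]
contact_force: [-5.7, -2.7, -1.3]
opening: 0.0146
```

```bash
python3 - <<'E'
from h import *
np.set_printoptions(precision=4,suppress=True)
R,p,o=cur();print(p,o["time"],o["contact_force"],o["opening"])
g=p-.019*R[:,0]; d=g-O; c,s_=np.cos(YAW),np.sin(YAW)
print("grasp in press",c*d[0]+s_*d[1],-s_*d[0]+c*d[1],g[2])
for th in (.1,.2,.3,.4,.5,.6,.7,.8,.9,1.0,1.03):
    a=lambda t:np.array([.015+.12*np.sin(.35-t),.075+.12*np.cos(.35-t)])
    D=a(th)-a(0); v=pdir(D[0],0,D[1]); print(th,(R.T@v*100).round(2))
E
```

```text
[ 0.624  -0.0539  0.1746] 15.4 [-5.7045 -2.7308 -1.3139] 0.014646421659327006
grasp in press 0.054912927478406356 0.0006481327193984809 0.18919633602116265
0.1 [-1.   -0.   -0.66]
0.2 [-1.94 -0.   -1.41]
0.3 [-2.79 -0.   -2.25]
0.4 [-3.56 -0.01 -3.17]
0.5 [-4.23 -0.01 -4.17]
0.6 [-4.8  -0.01 -5.22]
0.7 [-5.26 -0.01 -6.33]
0.8 [-5.6  -0.01 -7.48]
0.9 [-5.83 -0.01 -8.66]
1.0 [-5.94 -0.01 -9.85]
1.03 [ -5.95  -0.01 -10.21]
```

The opening of 14.6 mm agrees with the 16 mm bar. I'll pull along the arc.

>>> {"method": "jog_arm", "body": {"plan": [0,0,0,-0.5,0,-0.33,-0.9,0,0,0,-1,0,-0.66,-0.9,0,0,0,-1.94,0,-1.41,-0.9,0,0,0,-2.79,0,-2.25,-0.9,0,0,0,-2.79,0,-2.25,-0.9]}}

```text
time: 15.9
tool_pos: [0.5898, -0.0578, 0.1833]
tool_rot: [-0.003, 0.875, 0.112]
contact_force: [4.5, 1.3, -5.3]
opening: 0.0148
```

```bash
cat >> h.py <<'E'
def lever():
    R,p,o=cur(); g=p-.019*R[:,0]; d=g-O; c,s_=np.cos(YAW),np.sin(YAW)
    x=c*d[0]+s_*d[1]-.015; z=g[2]-.075
    print("lever",.35-np.arctan2(x,z),"rad r",np.hypot(x,z),"y",-s_*d[0]+c*d[1],o["time"],np.round(o["contact_force"],1),round(o["opening"],4))
E
python3 -c "
from h import *
lever(); s=cam('scene'); crop(s,225,150,90,90,8,'s13.png')"
```

```text
lever 0.3062535583414863 rad r 0.12304971173276501 y 0.0007247689558914317 15.9 [ 4.5  1.3 -5.3] 0.0148
```

View pics/s13.png

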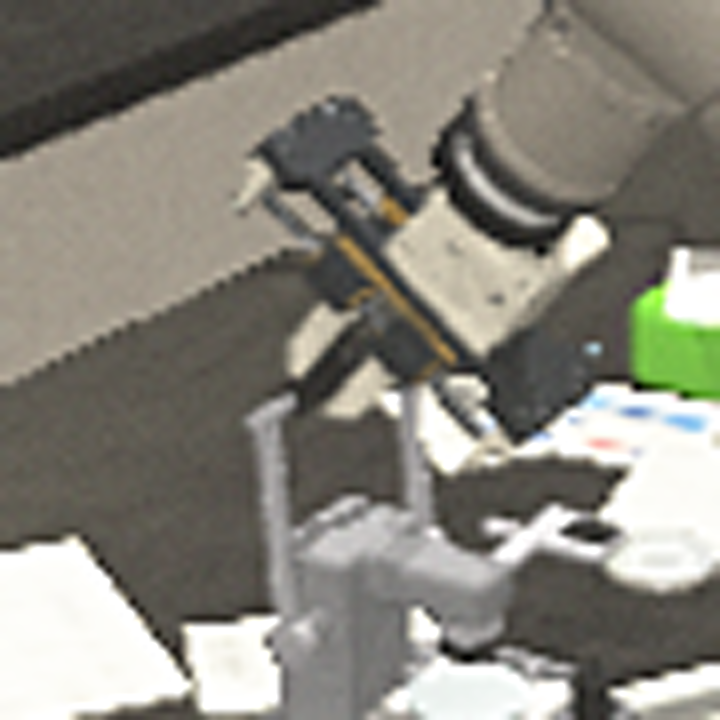

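The lever is near upright, past the 0.1 rad catch limit, so it is unblocked. I'll continue.

>>> {"method": "jog_arm", "body": {"plan": [0,0,0,-0.4,0,-0.5,-0.9,0,0,0,-0.7,0,-1,-0.9,0,0,0,-1.35,0,-2,-0.9,0,0,0,-1.9,0,-3.05,-0.9,0,0,0,-2.3,0,-4.15,-0.9,0,0,0,-2.3,0,-4.15,-0.9]}}

```text
time: 16.55
tool_pos: [0.5475, -0.0631, 0.1797]
tool_rot: [-0.006, 0.864, 0.11]
contact_force: [0.7, 7.7, 22.8]
opening: 0.0149
```

```bash
python3 -c "
from h import *
lever()"
```

```text
lever 0.6541877253849683 rad r 0.12489901801415015 y 0.000360172791226669 16.55 [ 0.7  7.7 22.8] 0.0149
```

```bash
cat >> h.py <<'E'
def plan(C,ths,r=.125):
    # C: commanded total shift (cm) along tool axes since grasp pose
    R0=Ro.from_euler('xyz',[0,.877,.113]).as_matrix(); p0=np.array([.6254,-.0536,.1742])
    pc=p0+R0@np.array(C)/100; Rm,pm,_=cur(); print("cmd-meas mm",((pc-pm)*1000).round(1))
    for t in ths:
        g=W(.015+r*np.sin(.35-t),.0005,.075+r*np.cos(.35-t)); q=g+.019*R0[:,0]
        print(t,(R0.T@(q-pc)*100).round(2))
E
python3 -c "
from h import *
plan([-5.09,0,-6.40],[.65,.7,.75,.8,.85,.9,.95,1.0,1.03])"
```

```text
cmd-meas mm [-3.3  0.2 -7.3]
0.65 [-0.34 -0.04  0.74]
0.7 [-0.57 -0.04  0.16]
0.75 [-0.76 -0.05 -0.43]
0.8 [-0.93 -0.05 -1.03]
0.85 [-1.07 -0.05 -1.64]
0.9 [-1.17 -0.05 -2.26]
0.95 [-1.25 -0.05 -2.88]
1.0 [-1.29 -0.05 -3.5 ]
1.03 [-1.3  -0.05 -3.88]
```

>>> {"method": "jog_arm", "body": {"plan": [0,0,0,-0.5,0,0.1,-0.9,0,0,0,-0.8,0,-0.4,-0.9,0,0,0,-0.95,0,-1,-0.9,0,0,0,-0.95,0,-1,-0.9]}}

```text
time: 16.95
tool_pos: [0.5313, -0.0647, 0.1753]
tool_rot: [-0.003, 0.874, 0.112]
contact_force: [10.2, 2.3, -7.1]
opening: 0.0151
```

```bash
python3 -c "
from h import *
lever();plan([-6.04,0,-7.40],[.8,.85,.9,.95,1.0,1.03]); s=cam('scene'); crop(s,225,150,90,90,8,'s14.png')"
```

```text
lever 0.7854703447854421 rad r 0.12674100739723726 y 0.0005235948587538073 16.95 [10.2  2.3 -7.1] 0.0151
cmd-meas mm [-0.9  0.4 -2. ]
0.8 [ 0.02 -0.05 -0.03]
0.85 [-0.12 -0.05 -0.64]
0.9 [-0.22 -0.05 -1.26]
0.95 [-0.3  -0.05 -1.88]
1.0 [-0.34 -0.05 -2.5 ]
1.03 [-0.35 -0.05 -2.88]
```

View pics/s14.png

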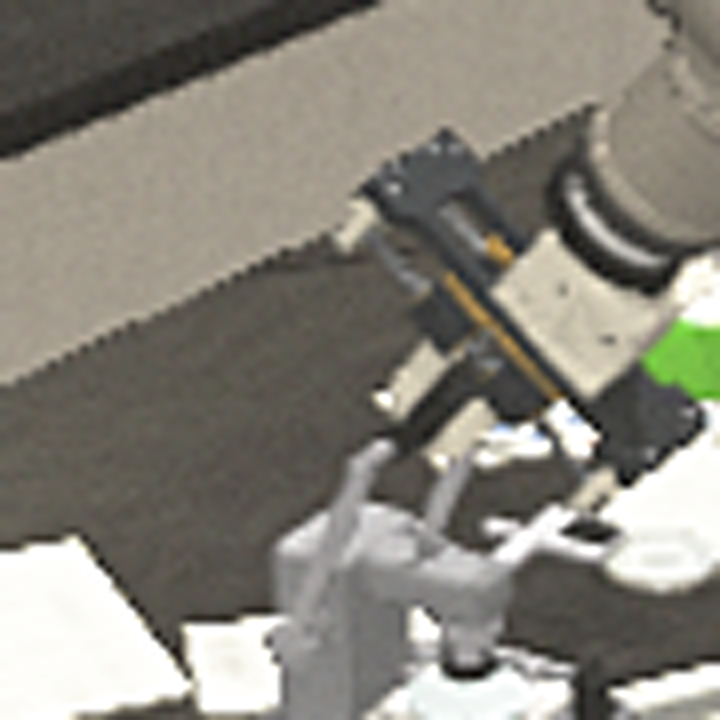

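>>> {"method": "jog_arm", "body": {"plan": [0,0,0,-0.1,0,-0.4,-0.9,0,0,0,-0.2,0,-0.8,-0.9,0,0,0,-0.27,0,-1.25,-0.9,0,0,0,-0.32,0,-1.6,-0.9,0,0,0,-0.32,0,-1.6,-0.9]}}

```text
time: 17.5
tool_pos: [0.5183, -0.0663, 0.1693]
tool_rot: [-0.004, 0.87, 0.112]
contact_force: [8.6, 3.7, 2.8]
opening: 0.0146
```

```bash
python3 -c "
from h import *
lever();plan([-6.36,0,-9.0],[.9,.95,1.0,1.03,1.06],.127)"
```

```text
lever 0.8993087992044952 rad r 0.1276029496290916 y 0.0004585060340396539 17.5 [8.6 3.7 2.8] 0.0146
cmd-meas mm [-2.1  0.3 -3.8]
0.9 [-0.1  -0.05  0.37]
0.95 [-0.17 -0.05 -0.26]
1.0 [-0.22 -0.05 -0.9 ]
1.03 [-0.23 -0.05 -1.28]
1.06 [-0.23 -0.05 -1.66]
```

>>> {"method": "jog_arm", "body": {"plan": [0,0,0,-0.1,0,-0.3,-0.9,0,0,0,-0.2,0,-0.6,-0.9,0,0,0,-0.22,0,-0.9,-0.9,0,0,0,-0.22,0,-0.9,-0.9]}}

```text
time: 17.9
tool_pos: [0.51, -0.0672, 0.1647]
tool_rot: [-0.003, 0.871, 0.113]
contact_force: [10.5, 4.4, -1.7]
opening: 0.0148
```

```bash
python3 -c "
from h import *
lever();plan([-6.58,0,-9.9],[.95,1.0,1.03,1.06],.127)"
```

```text
lever 0.9736835870594861 rad r 0.12844898111529532 y 0.0004988710515295789 17.9 [10.5  4.4 -1.7] 0.0148
cmd-meas mm [-2.   0.3 -3.2]
0.95 [ 0.05 -0.05  0.64]
1.0 [ 0.   -0.05  0.  ]
1.03 [-0.01 -0.05 -0.38]
1.06 [-0.01 -0.05 -0.76]
```

>>> {"method": "jog_arm", "body": {"plan": [0,0,0,0,0,-0.15,-0.9,0,0,0,0,0,-0.3,-0.9,0,0,0,0,0,-0.3,-0.9]}}

```text
time: 18.2
tool_pos: [0.5081, -0.0674, 0.1634]
tool_rot: [-0.004, 0.87, 0.113]
contact_force: [9.4, 5.0, 2.6]
opening: 0.015
```

```bash
python3 -c "
from h import *
lever();plan([-6.58,0,-10.2],[.95,1.0,1.03,1.06],.127)
s=cam('scene'); crop(s,225,150,90,90,8,'s15.png')"
```

```text
lever 0.9917486936628871 rad r 0.1285088399916944 y 0.0005039609047467258 18.2 [9.4 5.  2.6] 0.015
cmd-meas mm [-2.4  0.2 -3.9]
0.95 [ 0.05 -0.05  0.94]
1.0 [ 0.   -0.05  0.3 ]
1.03 [-0.01 -0.05 -0.08]
1.06 [-0.01 -0.05 -0.46]
```

View pics/s15.png

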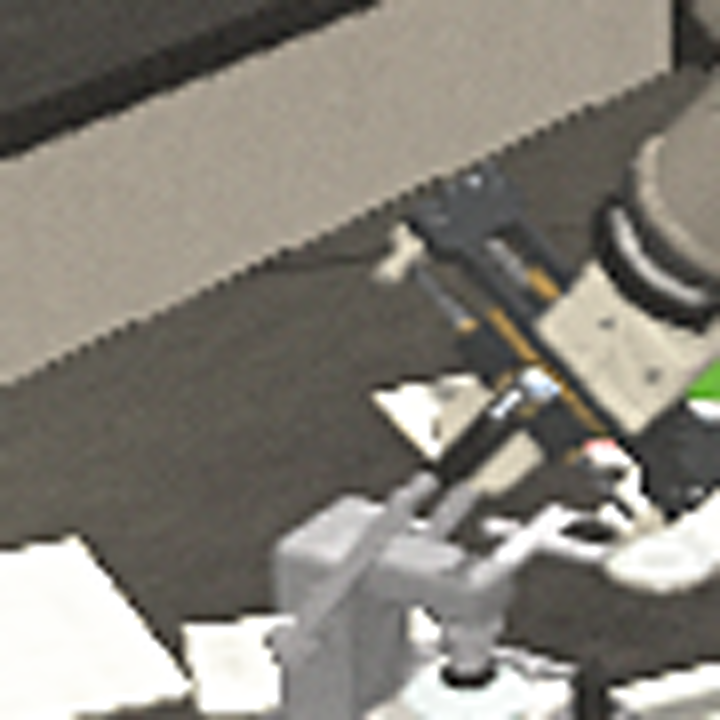

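>>> {"method": "jog_arm", "body": {"plan": [0,0,0,0,0,-0.2,-0.9,0,0,0,0,0,-0.4,-0.9,0,0,0,0,0,-0.4,-0.9]}}

```text
time: 18.55
tool_pos: [0.5063, -0.0677, 0.1622]
tool_rot: [-0.004, 0.867, 0.113]
contact_force: [12.0, 7.4, 7.6]
opening: 0.0149
```

```bash
python3 -c "
from h import *
lever()"
```

```text
lever 1.0094853053975275 rad r 0.12867345546689116 y 0.00041348218733592255 18.55 [12.   7.4  7.6] 0.0149
```

>>> {"method": "jog_arm", "body": {"plan": [0,0,0,0,0,-0.2,-0.9,0,0,0,0,0,-0.4,-0.9,0,0,0,0,0,-0.4,-0.9]}}

```text
time: 18.85
tool_pos: [0.5056, -0.0679, 0.1619]
tool_rot: [-0.003, 0.861, 0.115]
contact_force: [24.0, 10.7, 9.8]
opening: 0.0152
```

```bash
python3 -c "
from h import *
lever()"
```

```text
lever 1.0157434383323314 rad r 0.12878526106908134 y 0.0003096387581861676 18.85 [24.  10.7  9.8] 0.0152
```

>>> {"method": "jog_arm", "body": {"plan": [0,0,0,0,0,0,-0.9,0,0,0,0,0,0,-0.9,0,0,0,0,0,0,-0.9,0,0,0,0,0,0,-0.9,0,0,0,0,0,0,-0.9]}}

```text
time: 19.35
tool_pos: [0.5056, -0.0679, 0.1619]
tool_rot: [-0.004, 0.861, 0.115]
contact_force: [23.6, 10.8, 9.8]
opening: 0.0151
```

```bash
python3 -c "
from h import *
lever()
s=cam('scene');t=cam('top'); crop(s,225,165,90,90,8,'s16.png',[proj(s,W(.015-.12*np.sin(.65),y,.1705)) for y in (-.06,.06)]);crop(t,200,130,130,130,5,'t16.png'); lever()"
```

```text
lever 1.0157981670399747 rad r 0.1287817589435722 y 0.00031337459064496084 19.35 [23.6 10.8  9.8] 0.0151
lever 1.0157077008567406 rad r 0.12877799635500953 y 0.00030667720926299755 19.45 [23.9 10.7 10.9] 0.0149
```

View pics/s16.png

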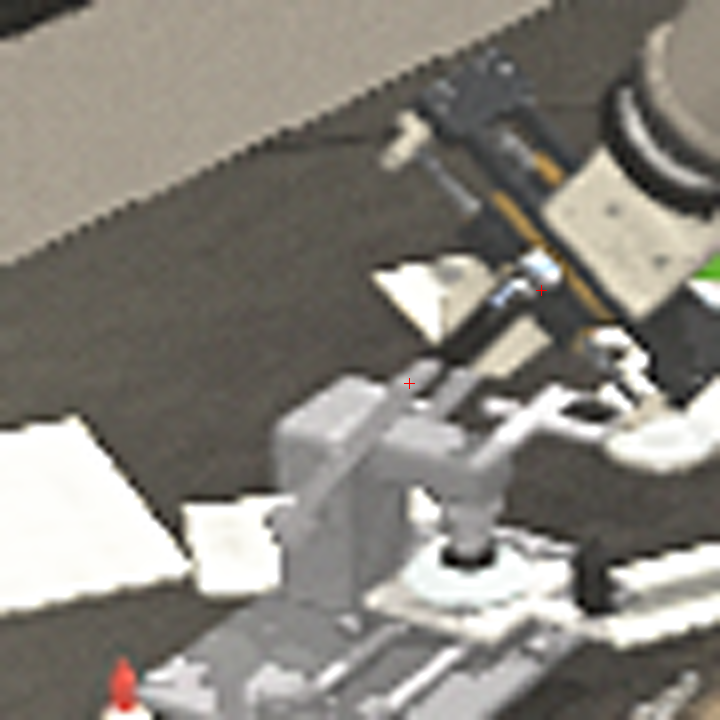

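View pics/t16.png

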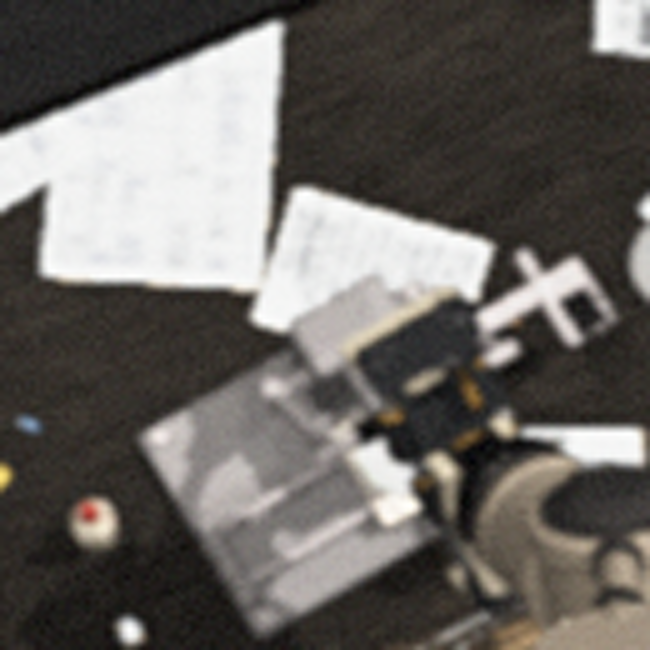

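The measured lever angle is 1.016 rad, the same after 0.6 s of holding. At rest the same measure read +0.014, so this matches the 1.0 stop. The force rose from about 16 N to 28 N while the tool moved under 1 mm. The block sits on the lens at scene crop (468,560), and the catch is still out at top crop (585,305). Handing in.

```bash
python3 -c "
from h import *
print(robot.hand_in()); lever()"
```

```text
the job is handed in; nothing more can be done
None
the job is handed in; nothing more can be done
```

The holding block is pressed onto the lens, and the gripper is still holding the lever at its forward stop. I handed the job in at 19.5 s.

- **Carriage:** I gripped the knob and slid it gently to the right-hand end stop. I then brought it back 12 mm, which centres the lens under the ram to an estimated 0.5 mm. The cameras and the end stop agreed to about 1 mm, and the last picture shows the block in the middle of the lens.
- **Catch:** I swept it out with the shut fingers and pushed until it stopped firmly: 15 N at a tip height of 60.5 mm, against about 61 mm expected. Later pictures show it still lying out.
- **Lever:** I gripped the bar at 35 N and pulled it along its arc.
  - At the end the force rose from about 16 N to 28 N with under 1 mm of movement. The estimated angle was 1.016 rad, or about 1.00 after taking off the 0.014 rad it read at rest.
  - It held steady over the last 0.6 s before hand-in.

**Where checks disagreed:**
- The bar shifted about 8 mm towards the fingertips during the pull, so the measured radius was 129 mm instead of 120 mm. For a moment I was pressing down about 23 N too hard, and I corrected that.
- In the last picture the lever's arm ends appear about 2–3 pixels from where I predicted them.
- I did not compare the loose items on the worktop before and after. No unexpected contact forces showed up at any point.

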